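# Show the fine dicer insert to the inspection camera

### The job

Blade check on the twin-bay vegetable dicer: find out which bay holds the fine (green) blade insert, turn that bay's swivel catch fully aside, lift the insert out by its grip tab and hold it up to the inspection camera, the middle of its underside 15 cm straight in front of the lens and square to it. Leave the coarse (orange) insert in its bay with its own catch shut, and do not touch the camera with the insert or disturb the things standing around. The program finishes while the gripper is still holding the insert, still, in front of the camera.

Things in the scene. Friction and masses are not known exactly. Their poses are not given: they have to be found in the camera images.
- dicer: Fixed twin-bay vegetable dicer: pale metal deck 148 (x) x 300 (y) mm, top 89 mm above the worktop. Origin: centre of its underside; x to its far side, y to its left, z up. Square bays 103 x 103 mm, 9 mm deep, centred at y +62 mm (left) and -62 mm (right), x 0; an insert's underside rests 80 mm above the worktop, 1.5 mm play all round. Either insert may be in either bay.
- fine_insert: Fine blade insert: green frame 100 x 100 x 12 mm, close steel grid, 0.1-0.17 kg. Origin: centre of its underside; z to its upper side; in the bay its axes are parallel to the dicer's. Upright green grip tab on its near (-x) edge: 9 mm thick (along x), 36 wide (y), centre x -44.5 mm, y 0, top 47 mm above the underside, 35 above the frame.
- coarse_insert: Coarse blade insert: same shape, size, tab, axes and origin; orange frame, wide grid (3 blades each way). It stays where it is.
- catch_left (a joint): Left bay's swivel catch: lever on an upright pivot on the deck at dicer x 0, y +127.5 mm. 0 = shut (nose 10 mm over the insert), 1.57 rad = fully aside at its stop; insert clear from 1.2. Opens counter-clockwise from above: thumb post swings from the outer side to the dicer's near (-x) side. About 1 N at the post; stays where left. Starts at 0 to 0.3.
- catch_right (a joint): Right bay's swivel catch, the mirror image: pivot at dicer x 0, y -127.5 mm; 0 = shut, 1.57 rad = fully aside at its stop, clear from 1.2. Opens clockwise from above: its thumb post too swings from the outer side to the dicer's near (-x) side. Starts at 0 to 0.3.
- catch_left_post (a point): Top centre of the left catch's round black thumb post, 122 mm above the worktop, 30 mm from the pivot, on the side away from the nose. The post is 24 mm tall (upper 14 mm: 12 mm in diameter, below: 9 mm); the lever's upper face is 99 mm above the worktop.
- catch_right_post (a point): Top centre of the right catch's black thumb post, same shape and heights.
- camera_head: Grey round head (68 mm across, 50 long) of the inspection camera, white light ring, black lens; fixed on a low stand (base 96 mm across). Origin: centre of its front face, taken as the lens (the glass stands 6 mm proud), 96 mm above the worktop. z axis: the viewing direction, 55 degrees above level, towards the robot side; x, y lie across the view.
- sauce_cup: Small clear sauce cup with dark sauce, 63 mm across, 32 mm high, standing on the worktop; origin: centre of its underside. A bystander.
- shaker_pepper: Dark pepper shaker with a grey cap, 54 mm across, 101 mm high; origin: centre of its underside. A bystander.
- shaker_salt: White salt shaker with a grey cap, 54 mm across, 86 mm high; origin: centre of its underside. A bystander.
- camera_stand: The camera's low fixed stand: black round base, 96 mm across, with a short aluminium fork that carries the head. Origin: centre of the base's underside.
Not all that is in view belongs to the job. Of the things that look like the camera_stand, take the one that is farthest from the robot's base at the start.

How it is judged:
On the way, in this order (a step that is already met when the one before it is completed fails the run):
1. the catch of the bay that holds the fine insert is turned clear while the insert still sits in its bay (height (world z) of fine_insert below 0.09 m and ((y of fine_insert in the frame of dicer above 0 m and value of joint catch_left above 1.2 rad) or (y of fine_insert in the frame of dicer below 0 m and value of joint catch_right above 1.2 rad))), for 0.1 s.
2. the fine insert is lifted clear of the dicer in the gripper (height (world z) of fine_insert above 0.13 m and contact force between the fingers and fine_insert above 1 N and contact force between fine_insert and dicer below 0.1 N), for 0.1 s.
At the end, for the whole second after the job is handed in: Fine insert held still by the gripper alone: underside centre 125-175 mm before the lens, within 25 mm of its axis in x and y, facing it within 0.2 rad. Coarse insert in its bay (moved < 10 mm), its catch below 0.5 rad, the other catch above 1.2 (x of fine_insert in the frame of camera_head between -0.025 and 0.025 m and y of fine_insert in the frame of camera_head between -0.025 and 0.025 m and z of fine_insert in the frame of camera_head between 0.125 and 0.175 m and angle between the z axis of fine_insert and the z axis of camera_head, either way round below 0.2 rad and z of camera_head in the frame of fine_insert below -0.1 m and linear speed of fine_insert below 0.03 m/s and angular speed of fine_insert below 0.2 rad/s and contact force between the fingers and fine_insert above 1 N and contact force between fine_insert and camera_head below 0.1 N and contact force between fine_insert and dicer below 0.1 N and distance of coarse_insert from where it was at the start of the episode below 0.01 m and ((y of coarse_insert in the frame of dicer above 0 m and value of joint catch_left below 0.5 rad and value of joint catch_right above 1.2 rad) or (y of coarse_insert in the frame of dicer below 0 m and value of joint catch_right below 0.5 rad and value of joint catch_left above 1.2 rad))); the arm keeps its last pose, push and grip.
It fails at once if the insert touches the camera (contact force between fine_insert and camera_stand above 1 N or contact force between fine_insert and camera_head above 1 N).
It fails at once if a bystander is disturbed (distance of any of sauce_cup, shaker_pepper, shaker_salt from where it was at the start of the episode above 0.03 m or angle between any of sauce_cup, shaker_pepper, shaker_salt's own z axis and vertical above 0.5 rad).
It also fails if it takes over 45 s, if anything falls off the work surface, if the arm or the gripper's body presses on something with over 40 N, if the wrist force passes 120 N, or if a joint passes its speed limit or range.

### The arm

A 6-joint arm with a two-finger parallel gripper is mounted at the origin on a cart in front of the work surface, level with it; the furniture and walls round the work are solid. World frame = base frame: x ahead of the robot, y to its left, z up, the work surface at z = 0. Lengths are in m, angles in rad, forces in N, time in s.
With the tool pointing down it reaches from about 0.25 to 0.775 m from the base axis. Payload 4 kg.
Tool frame: the origin (TCP) lies midway between the tips of the shut fingers; the grasp point (between the pads) lies 19 mm behind it; z points along the fingers, x is the direction in which the jaws open and shut, and the axes are right-handed (so a half turn about z gives the same grasp; the last joint's range is limited). The gripper opens to 94 mm and grips with 3 to 60 N. Pads are 16 mm wide; open, the fingers measure 119 mm over their backs; the gripper's body (75 mm by 177 mm) begins 78 mm behind the grasp point.
Start: joints at [-1.368, 0.087, 1.371, -0, 1.684, -0.103], TCP at [0.166, -0.525, 0.206] pointing down, gripper open.
Joint ranges: [-3.1, 3.1], [-0.76, 2.03], [0.27, 2.55], [-1.08, 4.22], [0.17, 2.65], [-2.57, 2.57]. Speed limits (rad/s): [2.79, 2.79, 3.14, 3.14, 3.14, 3.14].

### API

Orientations are given as a rotation vector (axis times angle).
In Python, from rig import r, eyes, job, nets gives the robot as it stands.
- The arm moves only by the shell command python3 -m creep 'ROWS' [FORCE]. ROWS is JSON, a list of rows, each an object with "slide": the shift along the tool's x, y, z in mm, a list of three; "dr": the turn, a rotation vector about the tool's x, y, z in rad, a list of three; "jaw": the opening, from 0 (shut) to 1 (fully open). In form: [{"slide": [x, y, z], "dr": [rx, ry, rz], "jaw": jaw}, ...]. A call has exactly 8 rows; each row is the pose to reach, as a shift and turn from the pose measured when the call began, along the tool's axes at that moment; what a row does not reach only later rows make up. A row lasts 1/8 s, in which the tool goes at most 62.5 mm and 10.7 degrees, less where a joint would pass 70% of its speed; a pose out of reach is approached as far as the arm can. A call with a gripper value outside its range is refused whole. The fingers move at their own pace and stop on an object; FORCE is the grip in N (left out, the last holds). Time passes only in rows, so rows that repeat a pose let the fingers close, or fill a call up. It gives the time, the measured TCP pose, the force and the opening at its end, in the units of the state.
- r.observe(): the state, without advancing time (a new reading comes with each control period).
- eyes.camera(name): name is "scene" or "top" or "wrist"; returns the picture (384x512x3 uint8, blue, green, red); there is no depth.
- eyes.camera_model(name): a dict with "intrinsics" (3x3 intrinsics, pixels), "R" (3x3) and "t" (3): a world point X has camera coordinates R X + t; the wrist camera has in their place "tool_from_camera" (4x4, takes a point from camera to tool coordinates, whose origin is the TCP and whose axes are the tool frame's). Camera axes: x right, y down, z forward; pixel columns grow to the right and rows downward; lengths in m; the calibration is good to about 2 mm. The wrist camera is an equidistant fisheye: a pixel r from the principal point sees the ray r / f radians off the axis. A picture is of the moment at which its call begins: read the wrist's pose just before it. camera_model takes no time and is no camera call.
- job.job_done(): hands the job in, once; it reports no verdict.
Trained networks look in the newest picture that a camera, given by its name, has taken for a name from the list of things; names that differ only in an ending like _2 or _b are one class to them, and where a whole thing is asked for, a point or a joint stands for the part that bears it (a point fixed in the world has none). Each returns a list of dicts, best first, with "p" (0 to 1); they miss things now and then, are a little off and sometimes report something else, mostly with a low value. They report only what shows in the picture. A call takes as long as a camera call. They do not tell look-alikes from the thing itself.
- nets.spot_in(camera, name): "position" ([x, y, z] in m, in world coordinates, good to about 4 mm: the middle of the surface that is visible of it).
The state is a dict: "t": time; "q": joint angles; "joint_vel": joint speeds; "joint_efforts": joint torques, N m; "ee_pos": TCP position; "tool_rot": TCP orientation; "wrist_force": force on the tool from outside, world axes, zero at the start; "torque": the same for the moment, N m; "gripper_width": finger opening in m.
Only numpy, scipy, OpenCV 4.12 (cv2) and the standard library are available. Lean on these libraries where they do the work, as an engineer would, in place of code of your own. Each camera call takes 0.05 s, during which the arm holds its last target. There are 200 camera calls.

## Working session

There is one attempt and no reset: what is moved stays moved. The work goes in short steps, Python scripts to look and compute and a shell command to move; the robot and the scene stay as the last step left them, time stands still between calls to the robot, and variables do not carry over. Pictures are saved under pics/ and viewed, about 8 in all and at most 12, crops included, and the job is handed in when it is done.

```bash
mkdir -p pics; ls
cat > h.py <<'E'
import numpy as np,cv2
from rig import r,eyes,job,nets
from scipy.spatial.transform import Rotation as Ro
E
python3 - <<'E'
from h import *
s=r.observe();print(s['t'],s['ee_pos'],s['tool_rot'],s['gripper_width'])
a=eyes.camera('scene');b=eyes.camera('top')
cv2.imwrite('pics/s.png',a);cv2.imwrite('pics/t.png',b)
for c in('scene','top'):
  for n in['dicer','fine_insert','coarse_insert','catch_left_post','catch_right_post','camera_head','camera_stand','sauce_cup','shaker_pepper','shaker_salt']:
    print(c,n,[(np.round(d['position'],3).tolist(),round(d['p'],2)) for d in nets.spot_in(c,n)][:4])
E
```

```text
pics
0.0 [ 0.16546754 -0.52395921  0.20432901] [-2.53265195  1.85636094  0.00255259] 0.09389598324915213
scene dicer [([0.473, 0.232, 0.081], 0.8)]
scene fine_insert [([0.529, 0.271, 0.086], 0.83)]
scene coarse_insert [([0.519, 0.143, 0.089], 0.62), ([0.521, 0.064, 0.1], 0.51)]
scene catch_left_post [([0.534, 0.338, 0.098], 0.67)]
scene catch_right_post [([0.525, 0.064, 0.1], 0.57)]
scene camera_head [([0.609, -0.186, 0.092], 0.82), ([0.479, -0.037, 0.092], 0.75), ([0.354, 0.018, 0.094], 0.63), ([0.532, 0.34, 0.095], 0.37)]
scene camera_stand [([0.482, -0.033, 0.06], 0.77), ([0.345, 0.024, 0.041], 0.65), ([0.61, -0.196, 0.061], 0.61)]
scene sauce_cup []
scene shaker_pepper [([0.576, -0.377, 0.062], 0.69)]
scene shaker_salt []
top dicer [([0.53, 0.192, 0.089], 0.61)]
top fine_insert [([0.532, 0.26, 0.091], 0.77)]
top coarse_insert [([0.527, 0.138, 0.094], 0.79)]
top catch_left_post [([0.53, 0.33, 0.098], 0.53)]
top catch_right_post [([0.493, -0.39, 0.085], 0.43), ([0.52, 0.064, 0.103], 0.39), ([0.606, -0.193, 0.078], 0.23)]
top camera_head [([0.493, -0.051, 0.101], 0.94), ([0.359, 0.004, 0.102], 0.69), ([0.614, -0.199, 0.096], 0.68)]
top camera_stand [([0.347, 0.01, 0.084], 0.82), ([0.478, -0.044, 0.085], 0.7)]
top sauce_cup [([0.432, -0.162, 0.023], 0.77), ([0.534, 0.334, 0.101], 0.27)]
top shaker_pepper [([0.579, -0.389, 0.092], 0.7)]
top shaker_salt [([0.493, -0.388, 0.084], 0.89)]
```

View pics/s.png

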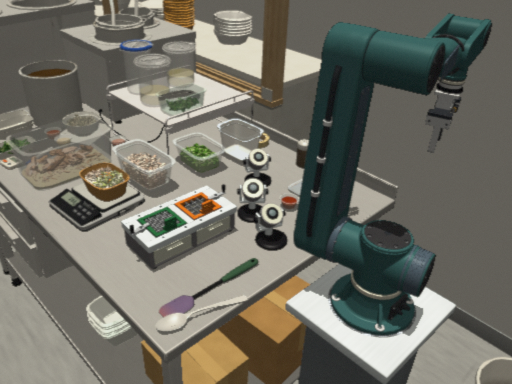

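View pics/t.png

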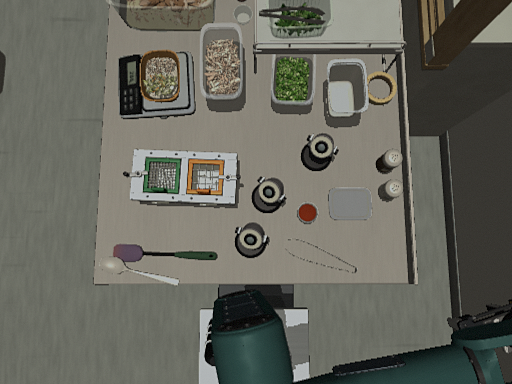

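The green (fine) insert is at about (163,175) in the top view, in the dicer's left bay, and the orange one is at (206,177) on the right. Three cameras stand in view. The farthest is the one at top-view (320,150), world about (0.61,-0.20). First I'll go over it for a close look.

```bash
cat >> h.py <<'E'
def down(yaw): # tool pointing down, x at yaw
    c,s=np.cos(yaw),np.sin(yaw); return np.array([[c,s,0],[s,-c,0],[0,0,-1.]])
def go(p,R):
    s=r.observe();R0=Ro.from_rotvec(s['tool_rot']).as_matrix()
    print('t',round(s['t'],2),'slide',np.round(R0.T@(np.array(p)-s['ee_pos'])*1e3,1).tolist(),'dr',np.round(Ro.from_matrix(R0.T@R).as_rotvec(),3).tolist(),
     'ee',np.round(s['ee_pos'],4).tolist(),'w',round(s['gripper_width'],4),'F',np.round(s['wrist_force'],1).tolist(),'q',np.round(s['q'],2).tolist())
E
python3 - <<'E'
from h import *
m=eyes.camera_model('wrist');print({k:np.round(v,3).tolist() for k,v in m.items()})
go([.45,-.2,.30],down(0))
E
```

```text
{'intrinsics': [[297.319, 0.0, 254.396], [0.0, 297.319, 192.935], [0.0, 0.0, 1.0]], 'tool_from_camera': [[1.0, 0.001, 0.001, -0.001], [-0.001, 0.964, 0.266, -0.078], [-0.0, -0.266, 0.964, -0.179], [0.0, 0.0, 0.0, 1.0]]}
t 1.1 slide [-223.8, -368.9, -94.5] dr [0.0, -0.0, -1.265] ee [0.1656, -0.5245, 0.2055] w 0.0942 F [-0.2, -0.6, -0.3] q [-1.37, 0.09, 1.37, 0.0, 1.68, -0.1]
```

```bash
python3 -m creep '[{"slide":[-28,-46,-12],"dr":[0,0,-0.158],"jaw":0.4},{"slide":[-56,-92,-24],"dr":[0,0,-0.316],"jaw":0.4},{"slide":[-84,-138,-36],"dr":[0,0,-0.474],"jaw":0.4},{"slide":[-112,-184,-48],"dr":[0,0,-0.632],"jaw":0.4},{"slide":[-140,-230,-60],"dr":[0,0,-0.79],"jaw":0.4},{"slide":[-168,-276,-72],"dr":[0,0,-0.948],"jaw":0.4},{"slide":[-196,-322,-84],"dr":[0,0,-1.106],"jaw":0.4},{"slide":[-224,-369,-95],"dr":[0,0,-1.265],"jaw":0.4}]'
cat >> h.py <<'E'
def look(f,names):
    s=r.observe();a=eyes.camera('wrist');cv2.imwrite(f,a)
    print('pose',np.round(s['ee_pos'],4).tolist(),np.round(s['tool_rot'],4).tolist(),'q',np.round(s['q'],2).tolist())
    for n in names: print(n,[(np.round(d['position'],4).tolist(),round(d['p'],2)) for d in nets.spot_in('wrist',n)][:4])
def ray(pix,p,rv): # wrist pixels -> world origin, direction
    m=eyes.camera_model('wrist');K=m['intrinsics'];T=m['tool_from_camera'];R=Ro.from_rotvec(rv).as_matrix()
    d=np.array([(pix[0]-K[0][2])/K[0][0],(pix[1]-K[1][2])/K[1][1]]);th=np.hypot(*d)
    v=np.r_[d/th*np.sin(th),np.cos(th)];T=np.array(T)
    return np.array(p)+R@T[:3,3],R@T[:3,:3]@v
def at(pix,z,p,rv):
    o,v=ray(pix,p,rv);return o+v*(z-o[2])/v[2]
E
python3 - <<'E'
from h import *
look('pics/w1.png',['camera_head','camera_stand'])
E
```

```text
t: 2.1
ee_pos: [0.451, -0.1983, 0.3012]
tool_rot: [3.141, 0.008, 0.001]
wrist_force: [0.4, -0.6, -0.8]
gripper_width: 0.0375
pose [0.451, -0.1983, 0.3012] [3.1408, 0.0081, 0.0014] q [-0.53, -0.04, 1.31, -0.0, 1.87, -0.53]
camera_head [([0.4921, -0.0593, 0.1011], 0.8), ([0.368, -0.0077, 0.0987], 0.74), ([0.6102, -0.1984, 0.1007], 0.58)]
camera_stand [([0.6046, -0.1966, 0.0764], 0.89), ([0.4809, -0.0478, 0.094], 0.71), ([0.3612, -0.011, 0.0914], 0.62)]
```

View pics/w1.png

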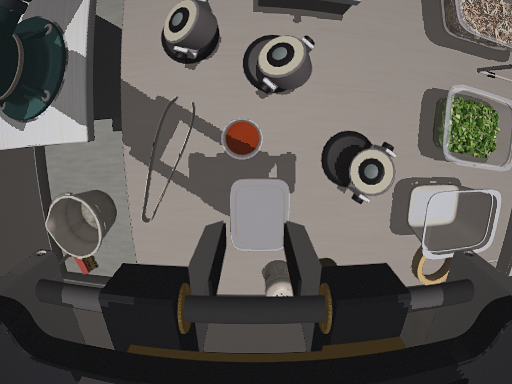

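Run:
```python
from h import *
P=[.451,-.1983,.3012];V=[3.1408,.0081,.0014]
L=at((372,172),.101,P,V);k1=at((389,147),.08,P,V);k2=at((361,197),.08,P,V)
print(L,k1,k2,(k1+k2)/2,np.linalg.norm(k1-k2))
d=k1-k2;n=np.array([d[1],-d[0]]);n*=np.sign(n@-L[:2]);print('view yaw knobs',np.degrees(np.arctan2(n[1],n[0])),'radial',np.degrees(np.arctan2(-L[1],-L[0])))
for z in(0,.01,.02):print('base',at((348,160),z,P,V))
a=cv2.imread('pics/w1.png')[110:230,290:430];cv2.imwrite('pics/w1c.png',cv2.resize(a,None,fx=5,fy=5,interpolation=cv2.INTER_CUBIC))
go([.45,.05,.34],down(.4))
```

```text
[ 0.61335823 -0.19406834  0.101     ] [ 0.64669008 -0.16046027  0.08      ] [ 0.60862648 -0.23590942  0.08      ] [ 0.62765828 -0.19818484  0.08      ] 0.08450687649690468
view yaw knobs 153.22935650417162 radial 162.44247636221903
base [ 0.61010954 -0.19416118  0.        ]
base [ 0.606798   -0.19261507  0.01      ]
base [ 0.60348645 -0.19106897  0.02      ]
t 2.25 slide [-0.3, -248.1, -39.1] dr [0.001, -0.001, -0.396] ee [0.4514, -0.1981, 0.3011] w 0.0375 F [-0.2, -0.2, 0.4] q [-0.53, -0.04, 1.31, -0.0, 1.87, -0.53]
```

View pics/w1c.png

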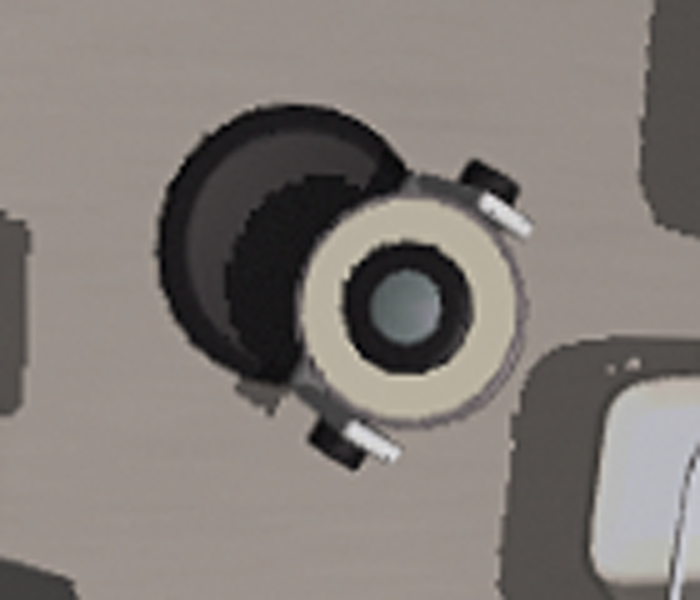

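Run:
```python
from h import *
P=[.451,-.1983,.3012];V=[3.1408,.0081,.0014]
for a,b,z in[((388,146.4),(357.8,198.6),.08),((391.2,153),(364.6,198),.09)]:
  k1=at(a,z,P,V);k2=at(b,z,P,V);d=k1-k2;print(k1,k2,(k1+k2)/2,np.degrees(np.arctan2(d[0],-d[1])))
print(at((371.4,171.4),.101,P,V),at((372.6,172),.096,P,V))
go([.53,.25,.30],down(np.pi/4))
```

```text
[ 0.64495837 -0.15967016  0.08      ] [ 0.6037834  -0.23836561  0.08      ] [ 0.62437089 -0.19901789  0.08      ] 152.38056908330918
[ 0.6461561  -0.16784937  0.09      ] [ 0.61050938 -0.2344904   0.09      ] [ 0.62833274 -0.20116989  0.09      ] 151.85738225153517
[ 0.61236225 -0.19325212  0.101     ] [ 0.61642519 -0.19502301  0.096     ]
t 2.25 slide [80.5, -447.8, 0.8] dr [0.001, -0.001, -0.781] ee [0.4514, -0.1981, 0.3011] w 0.0375 F [-0.2, -0.2, 0.4] q [-0.53, -0.04, 1.31, -0.0, 1.87, -0.53]
```

```bash
python3 -m creep '[{"slide":[10,-56,0],"dr":[0,0,-0.098],"jaw":0.4},{"slide":[20,-112,0],"dr":[0,0,-0.195],"jaw":0.4},{"slide":[30,-168,0],"dr":[0,0,-0.293],"jaw":0.4},{"slide":[40,-224,0],"dr":[0,0,-0.39],"jaw":0.4},{"slide":[50,-280,0],"dr":[0,0,-0.488],"jaw":0.4},{"slide":[60,-336,0],"dr":[0,0,-0.585],"jaw":0.4},{"slide":[70,-392,0],"dr":[0,0,-0.683],"jaw":0.4},{"slide":[80,-448,0],"dr":[0,0,-0.781],"jaw":0.4}]'
python3 - <<'E'
from h import *
look('pics/w2.png',['dicer','fine_insert','coarse_insert','catch_left_post','catch_right_post'])
E
```

```text
t: 3.25
ee_pos: [0.53, 0.2502, 0.3005]
tool_rot: [2.901, 1.201, 0.0]
wrist_force: [-0.1, 0.4, 0.1]
gripper_width: 0.0377
pose [0.53, 0.2502, 0.3005] [2.9009, 1.2009, 0.0005] q [0.35, 0.17, 1.09, -0.0, 1.88, -0.44]
dicer [([0.5208, 0.2273, 0.0906], 0.63)]
fine_insert [([0.5307, 0.2569, 0.0899], 0.89)]
coarse_insert [([0.5122, 0.1563, 0.0905], 0.97)]
catch_left_post [([0.5349, 0.3314, 0.0987], 0.85), ([0.5348, 0.2586, 0.0885], 0.36)]
catch_right_post [([0.5246, 0.0708, 0.0966], 0.78)]
```

View pics/w2.png

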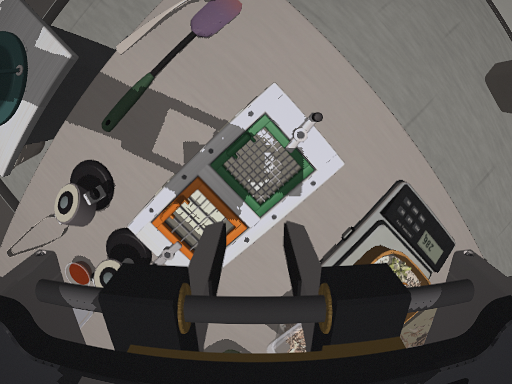

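Run:
```python
from h import *
P=[.53,.2502,.3005];V=[2.9009,1.2009,.0005]
for n,p,z in[('post',(317,117),.122),('pivot',(300,133),.1),('cornerTop',(275,83),.089),('cornerR',(344,162),.089),('cornerL',(129,227),.089)]:print(n,at(p,z,P,V).round(4))
a=cv2.imread('pics/w2.png')[70:240,190:360];cv2.imwrite('pics/w2c.png',cv2.resize(a,(595,595),interpolation=cv2.INTER_CUBIC))
```

```text
post [0.5321 0.3565 0.122 ]
pivot [0.5352 0.3291 0.1   ]
cornerTop [0.467  0.3523 0.089 ]
cornerR [0.6081 0.3473 0.089 ]
cornerL [0.4566 0.0576 0.089 ]
```

View pics/w2c.png

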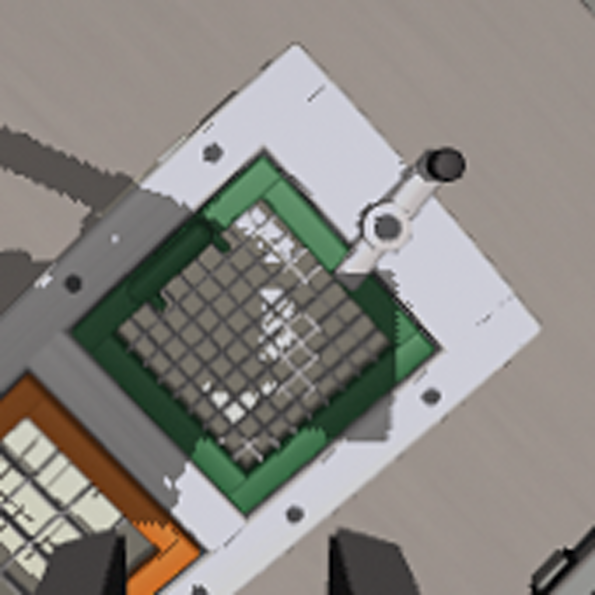

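Run:
```python
from h import *
go([.532,.3565,.15],down(np.pi/4));go([.532,.3565,.104],down(np.pi/4))
P=[.53,.2502,.3005];V=[2.9009,1.2009,.0005]
print(at((300.6,135.1),.101,P,V),at((317.1,117.1),.122,P,V))
```

```text
t 3.55 slide [77.9, -75.4, 150.7] dr [0.002, 0.0, -0.003] ee [0.5297, 0.2483, 0.3008] w 0.0372 F [-0.1, -0.6, -0.5] q [0.34, 0.17, 1.09, -0.0, 1.88, -0.44]
t 3.55 slide [78.0, -75.5, 196.7] dr [0.002, 0.0, -0.003] ee [0.5297, 0.2483, 0.3008] w 0.0372 F [-0.1, -0.6, -0.5] q [0.34, 0.17, 1.09, -0.0, 1.88, -0.44]
[0.53756216 0.32770447 0.101     ] [0.53224785 0.35646038 0.122     ]
```

```bash
python3 -m creep '[{"slide":[30,-30,45],"dr":[0,0,0],"jaw":0.4},{"slide":[60,-57,90],"dr":[0,0,0],"jaw":0.4},{"slide":[77,-76,130],"dr":[0,0,0],"jaw":0.4},{"slide":[77,-76,150],"dr":[0,0,0],"jaw":0.4},{"slide":[77,-76,162],"dr":[0,0,0],"jaw":0.4},{"slide":[77,-76,175],"dr":[0,0,0],"jaw":0.4},{"slide":[77,-76,186],"dr":[0,0,0],"jaw":0.4},{"slide":[77,-76,196],"dr":[0,0,0],"jaw":0.4}]'
python3 -m creep '[{"slide":[0,0,0],"dr":[0,0,0],"jaw":0.25},{"slide":[0,0,0],"dr":[0,0,0],"jaw":0.1},{"slide":[0,0,0],"dr":[0,0,0],"jaw":0},{"slide":[0,0,0],"dr":[0,0,0],"jaw":0},{"slide":[0,0,0],"dr":[0,0,0],"jaw":0},{"slide":[0,0,0],"dr":[0,0,0],"jaw":0},{"slide":[0,0,0],"dr":[0,0,0],"jaw":0},{"slide":[0,0,0],"dr":[0,0,0],"jaw":0}]' 8
python3 - <<'E'
from h import *
pv=np.array([.5365,.328]);s=r.observe();R0=Ro.from_rotvec(s['tool_rot']).as_matrix();p=np.array(s['ee_pos'])
print(s['wrist_force'],s['gripper_width'],p)
d=p[:2]-pv;th=np.arctan2(-d[0],d[1])+.035*1;print('theta dicer',th,np.hypot(*d))
for k in np.linspace(th,1.6,9)[1:]:
  a=k-.035;q=np.r_[pv+.03*np.array([-np.sin(a),np.cos(a)]),p[2]];print(round(k,2),np.round(R0.T@(q-p)*1e3,1).tolist())
E
```

```text
t: 4.55
ee_pos: [0.5314, 0.3559, 0.1047]
tool_rot: [2.903, 1.196, 0.002]
wrist_force: [-0.3, 0.1, -0.1]
gripper_width: 0.0373
t: 5.55
ee_pos: [0.5318, 0.3565, 0.1054]
tool_rot: [2.904, 1.196, 0.005]
wrist_force: [1.1, 3.5, 2.7]
gripper_width: 0.0117
[1.13178382 3.45945263 2.68159261] 0.01167126066594285 [0.53180964 0.35654894 0.10542838]
theta dicer 0.1978373771911561 0.02893167120326968
0.37 [-3.9, -3.5, -0.0]
0.55 [-8.8, -5.4, -0.0]
0.72 [-14.0, -6.3, -0.0]
0.9 [-19.2, -6.3, -0.1]
1.07 [-24.4, -5.4, -0.1]
1.25 [-29.4, -3.7, -0.1]
1.42 [-33.9, -1.1, -0.1]
1.6 [-38.0, 2.3, -0.1]
```

```bash
python3 -m creep '[{"slide":[-4,-3.5,0],"dr":[0,0,0],"jaw":0},{"slide":[-9,-5.5,0],"dr":[0,0,0],"jaw":0},{"slide":[-14,-6.5,0],"dr":[0,0,0],"jaw":0},{"slide":[-19,-6.5,0],"dr":[0,0,0],"jaw":0},{"slide":[-24.5,-5.5,0],"dr":[0,0,0],"jaw":0},{"slide":[-29.5,-4,0],"dr":[0,0,0],"jaw":0},{"slide":[-34,-1,0],"dr":[0,0,0],"jaw":0},{"slide":[-38,2,0],"dr":[0,0,0],"jaw":0}]'
```

```text
t: 6.55
ee_pos: [0.5064, 0.3281, 0.1054]
tool_rot: [2.904, 1.196, 0.006]
wrist_force: [1.2, 9.7, 0.9]
gripper_width: 0.0117
```

```bash
python3 -m creep '[{"slide":[0,0,0],"dr":[0,0,0],"jaw":0.4},{"slide":[0,0,0],"dr":[0,0,0],"jaw":0.4},{"slide":[0,0,0],"dr":[0,0,0],"jaw":0.4},{"slide":[0,0,-10],"dr":[0,0,0],"jaw":0.4},{"slide":[0,0,-30],"dr":[0,0,0],"jaw":0.4},{"slide":[0,0,-55],"dr":[0,0,0],"jaw":0.4},{"slide":[0,0,-85],"dr":[0,0,0],"jaw":0.4},{"slide":[0,0,-115],"dr":[0,0,0],"jaw":0.4}]'
python3 - <<'E'
from h import *
go([.49,.264,.22],down(-.035))
E
```

```text
t: 7.55
ee_pos: [0.5059, 0.3279, 0.2221]
tool_rot: [2.904, 1.196, 0.007]
wrist_force: [0.1, 0.0, 0.0]
gripper_width: 0.0371
t 7.55 slide [-56.2, 34.1, 2.0] dr [0.001, -0.004, 0.816] ee [0.5059, 0.3279, 0.2221] w 0.0371 F [0.1, 0.0, 0.0] q [0.48, 0.2, 1.21, -0.0, 1.73, -0.3]
```

```bash
python3 -m creep '[{"slide":[-7,4,0],"dr":[0,0,0.1],"jaw":0.5},{"slide":[-14,9,0],"dr":[0,0,0.2],"jaw":0.5},{"slide":[-21,13,0],"dr":[0,0,0.3],"jaw":0.5},{"slide":[-28,17,0],"dr":[0,0,0.41],"jaw":0.5},{"slide":[-35,21,0],"dr":[0,0,0.51],"jaw":0.5},{"slide":[-42,26,0],"dr":[0,0,0.61],"jaw":0.5},{"slide":[-49,30,0],"dr":[0,0,0.71],"jaw":0.5},{"slide":[-56,34,2],"dr":[0,0,0.816],"jaw":0.5}]'
python3 - <<'E'
from h import *
look('pics/w3.png',['fine_insert','catch_left_post'])
E
```

```text
t: 8.55
ee_pos: [0.4902, 0.264, 0.2211]
tool_rot: [-3.14, 0.06, -0.009]
wrist_force: [-0.1, -0.1, -0.3]
gripper_width: 0.047
pose [0.4902, 0.264, 0.2211] [-3.1399, 0.0601, -0.0085] q [0.39, 0.1, 1.33, -0.0, 1.71, 0.43]
fine_insert [([0.5347, 0.2645, 0.0894], 0.57), ([0.5245, 0.059, 0.0952], 0.51)]
catch_left_post [([0.5328, 0.3289, 0.1007], 0.88)]
```

View pics/w3.png

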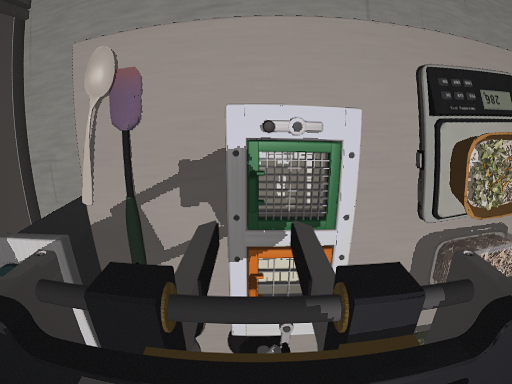

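Run:
```python
from h import *
P=[.4902,.264,.2211];V=[-3.1399,.0601,-.0085]
c=[at(p,.092,P,V) for p in[(247,140),(342,140),(247,229),(340,229)]];print(np.round(c,4),np.mean(c,0))
for p in[(254,187),(269,127),(297,127)]:print(at(p,.122,P,V).round(4))
a=cv2.imread('pics/w3.png')[120:240,225:365];cv2.imwrite('pics/w3c.png',cv2.resize(a,None,fx=5,fy=5,interpolation=cv2.INTER_CUBIC))
```

```text
[[0.4858 0.3144 0.092 ]
 [0.587  0.3123 0.092 ]
 [0.4816 0.2158 0.092 ]
 [0.5885 0.2104 0.092 ]] [0.53575322 0.26324718 0.092     ]
[0.4914 0.2715 0.122 ]
[0.5075 0.3286 0.122 ]
[0.5338 0.328  0.122 ]
```

View pics/w3c.png

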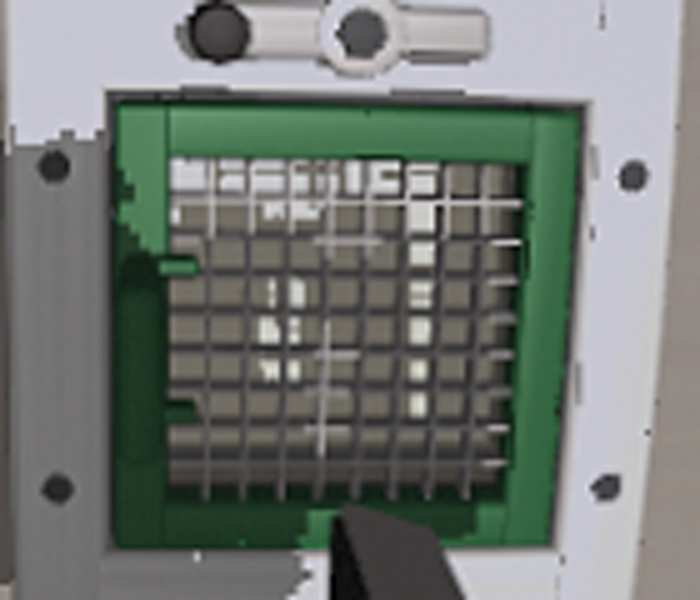

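The picture shows the left lever fully aside. Its post is at (269,127) and its pivot at (297,127). The insert's frame centre comes out at (0.535,0.263), so the tab is at about (0.4905,0.265), directly under the tool. I'll descend and grip.

```bash
python3 -m creep '[{"slide":[0,-0.5,25],"dr":[0,0,0],"jaw":0.5},{"slide":[0,-0.5,50],"dr":[0,0,0],"jaw":0.5},{"slide":[0,-0.5,75],"dr":[0,0,0],"jaw":0.5},{"slide":[0,-0.5,95],"dr":[0,0,0],"jaw":0.5},{"slide":[0,-0.5,108],"dr":[0,0,0],"jaw":0.5},{"slide":[0,-0.5,115],"dr":[0,0,0],"jaw":0.5},{"slide":[0,-0.5,120],"dr":[0,0,0],"jaw":0.5},{"slide":[0,-0.5,122.5],"dr":[0,0,0],"jaw":0.5}]'
python3 -m creep '[{"slide":[0,0,0],"dr":[0,0,0],"jaw":0.25},{"slide":[0,0,0],"dr":[0,0,0],"jaw":0.1},{"slide":[0,0,0],"dr":[0,0,0],"jaw":0},{"slide":[0,0,0],"dr":[0,0,0],"jaw":0},{"slide":[0,0,0],"dr":[0,0,0],"jaw":0},{"slide":[0,0,0],"dr":[0,0,0],"jaw":0},{"slide":[0,0,0],"dr":[0,0,0],"jaw":0},{"slide":[0,0,0],"dr":[0,0,0],"jaw":0}]' 40
python3 - <<'E'
from h import *
go([.4905,.2645,.098],down(-.035))
E
```

```text
t: 9.7
ee_pos: [0.4911, 0.2649, 0.0985]
tool_rot: [-3.14, 0.052, -0.009]
wrist_force: [-0.2, 0.1, 0.9]
gripper_width: 0.0469
t: 10.7
ee_pos: [0.4907, 0.2649, 0.0987]
tool_rot: [-3.14, 0.052, -0.008]
wrist_force: [-4.4, -0.4, 3.1]
gripper_width: 0.0086
t 10.7 slide [-0.2, 0.4, 0.7] dr [-0.002, -0.005, 0.002] ee [0.4907, 0.2649, 0.0987] w 0.0086 F [-4.4, -0.4, 3.1] q [0.39, 0.15, 1.52, -0.0, 1.47, 0.43]
```

```bash
python3 -m creep '[{"slide":[0,0,-3],"dr":[0,0,0],"jaw":0},{"slide":[0,0,-8],"dr":[0,0,0],"jaw":0},{"slide":[0,0,-14],"dr":[0,0,0],"jaw":0},{"slide":[0,0,-22],"dr":[0,0,0],"jaw":0},{"slide":[0,0,-35],"dr":[0,0,0],"jaw":0},{"slide":[0,0,-55],"dr":[0,0,0],"jaw":0},{"slide":[0,0,-80],"dr":[0,0,0],"jaw":0},{"slide":[0,0,-105],"dr":[0,0,0],"jaw":0}]'
python3 -m creep '[{"slide":[0,0,-20],"dr":[0,0,0],"jaw":0},{"slide":[0,0,-40],"dr":[0,0,0],"jaw":0},{"slide":[0,0,-60],"dr":[0,0,0],"jaw":0},{"slide":[0,0,-80],"dr":[0,0,0],"jaw":0},{"slide":[0,0,-95],"dr":[0,0,0],"jaw":0},{"slide":[0,0,-105],"dr":[0,0,0],"jaw":0},{"slide":[0,0,-110],"dr":[0,0,0],"jaw":0},{"slide":[0,0,-110],"dr":[0,0,0],"jaw":0}]'
python3 - <<'E'
from h import *
look('pics/w4.png',['fine_insert'])
# goal
C=np.array([.6155,-.1955,.096]);y=np.radians(152);e=np.radians(55)
cz=np.array([np.cos(e)*np.cos(y),np.cos(e)*np.sin(y),np.sin(e)])
ctr=C+.15*cz;print('cz',cz,'centre',ctr)
zt=-cz
# insert centre in tool frame: x +44.5, z = TCP to underside (.0987-.080)
for psi in(y-np.pi,0,-.25,.3):
  u=np.array([np.cos(psi),np.sin(psi),0]);x=u-(u@zt)*zt;x/=np.linalg.norm(x);R=np.c_[x,np.cross(zt,x),zt]
  p=ctr-R@np.array([.0445,0,.0187]);print('psi',round(psi,2),'tcp',p.round(4));go(p,R)
E
```

```text
t: 11.7
ee_pos: [0.4904, 0.2648, 0.2056]
tool_rot: [-3.139, 0.052, -0.01]
wrist_force: [0.7, -0.5, -1.2]
gripper_width: 0.0089
t: 12.7
ee_pos: [0.4897, 0.2646, 0.3155]
tool_rot: [-3.139, 0.052, -0.01]
wrist_force: [-0.0, 0.0, -0.9]
gripper_width: 0.0087
pose [0.4897, 0.2646, 0.3155] [-3.1393, 0.0523, -0.0095] q [0.39, 0.1, 1.14, -0.0, 1.89, 0.43]
fine_insert [([0.5376, 0.2754, 0.3072], 0.82), ([0.532, 0.2946, 0.089], 0.31)]
cz [-0.50643793  0.26927783  0.81915204] centre [ 0.53953431 -0.15510833  0.21887281]
psi -0.49 tcp [ 0.4979 -0.133   0.2087]
t 12.8 slide [21.1, 397.2, 105.6] dr [-0.141, 0.596, 0.44] ee [0.4895, 0.2645, 0.3147] w 0.009 F [-0.2, 0.5, -1.5] q [0.39, 0.1, 1.14, -0.0, 1.89, 0.43]
psi 0 tcp [ 0.4917 -0.1571  0.2128]
t 12.8 slide [15.7, 421.5, 101.4] dr [-0.302, 0.527, -0.118] ee [0.4895, 0.2645, 0.3147] w 0.009 F [-0.2, 0.5, -1.5] q [0.39, 0.1, 1.14, -0.0, 1.89, 0.43]
psi -0.25 tcp [ 0.4933 -0.1449  0.2097]
t 12.8 slide [16.9, 409.2, 104.5] dr [-0.224, 0.565, 0.16] ee [0.4895, 0.2645, 0.3147] w 0.009 F [-0.2, 0.5, -1.5] q [0.39, 0.1, 1.14, -0.0, 1.89, 0.43]
psi 0.3 tcp [ 0.4935 -0.1697  0.2181]
t 12.8 slide [18.0, 434.1, 96.1] dr [-0.383, 0.477, -0.42] ee [0.4895, 0.2645, 0.3147] w 0.009 F [-0.2, 0.5, -1.5] q [0.39, 0.1, 1.14, -0.0, 1.89, 0.43]
```

View pics/w4.png

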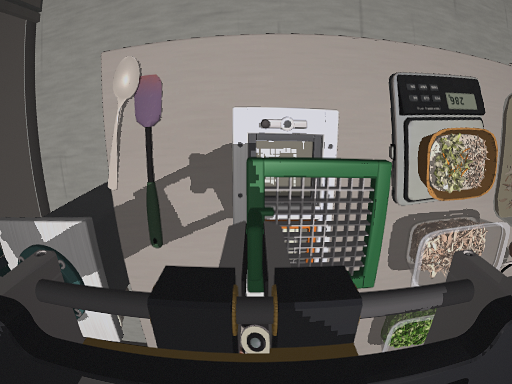

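The insert is held level, with its green frame at columns 245-390 and rows 160-290. The coarse insert is still in its bay and the left lever is open. Next I'll carry it to a point 70 mm short of the goal along the lens axis.

```bash
python3 -m creep '[{"slide":[-1,15,0],"dr":[-0.01,0.02,0.02],"jaw":0},{"slide":[-2,40,0],"dr":[-0.02,0.07,0.05],"jaw":0},{"slide":[-4,70,0],"dr":[-0.03,0.13,0.10],"jaw":0},{"slide":[-5,100,0],"dr":[-0.05,0.20,0.15],"jaw":0},{"slide":[-6,130,0],"dr":[-0.06,0.27,0.20],"jaw":0},{"slide":[-7,160,5],"dr":[-0.08,0.33,0.24],"jaw":0},{"slide":[-8,185,8],"dr":[-0.09,0.38,0.28],"jaw":0},{"slide":[-8,200,10],"dr":[-0.1,0.42,0.31],"jaw":0}]'
cat >> h.py <<'E'
def goal(C,yaw,d,psi,pb=(.0445,0,.0187)):
    e=np.radians(55);cz=np.array([np.cos(e)*np.cos(yaw),np.cos(e)*np.sin(yaw),np.sin(e)])
    u=np.array([np.cos(psi),np.sin(psi),0]);zt=-cz;x=u-(u@zt)*zt;x/=np.linalg.norm(x);R=np.c_[x,np.cross(zt,x),zt]
    return C+d*cz-R@np.array(pb),R
E
python3 - <<'E'
from h import *
go(*goal(np.array([.6155,-.1955,.096]),np.radians(152),.22,np.radians(-28)))
E
```

```text
t: 13.8
ee_pos: [0.4736, 0.0631, 0.3038]
tool_rot: [2.923, -0.519, 0.637]
wrist_force: [-0.9, 0.7, -0.6]
gripper_width: 0.009
t 13.8 slide [28.8, 168.7, 60.6] dr [-0.04, 0.174, 0.128] ee [0.4736, 0.0631, 0.3038] w 0.009 F [-0.9, 0.7, -0.6] q [0.19, -0.34, 1.62, -0.25, 1.5, 0.52]
```

```bash
python3 -m creep '[{"slide":[2,12,3],"dr":[-0.003,0.015,0.01],"jaw":0},{"slide":[6,35,10],"dr":[-0.01,0.04,0.03],"jaw":0},{"slide":[11,65,20],"dr":[-0.017,0.07,0.05],"jaw":0},{"slide":[16,95,32],"dr":[-0.025,0.1,0.075],"jaw":0},{"slide":[21,125,44],"dr":[-0.03,0.13,0.095],"jaw":0},{"slide":[25,148,53],"dr":[-0.035,0.155,0.112],"jaw":0},{"slide":[28,163,58],"dr":[-0.038,0.168,0.123],"jaw":0},{"slide":[29,169,60.5],"dr":[-0.04,0.174,0.128],"jaw":0}]'
python3 - <<'E'
from h import *
go(*goal(np.array([.6155,-.1955,.096]),np.radians(152),.15,np.radians(-28)))
look('pics/w5.png',['camera_head','fine_insert'])
cv2.imwrite('pics/s5.png',eyes.camera('scene'));t=eyes.camera('top');
for c in('scene','top'):
  for n in['camera_head','fine_insert']:print(c,n,[(np.round(d['position'],4).tolist(),round(d['p'],2)) for d in nets.spot_in(c,n)][:4])
a=cv2.imread('pics/s5.png')[110:270,180:380]
cv2.imwrite('pics/m5.png',np.hstack([cv2.resize(cv2.imread('pics/w5.png'),(400,300)),cv2.resize(a,(375,300))]))
E
```

```text
t: 14.8
ee_pos: [0.4616, -0.1155, 0.2655]
tool_rot: [2.778, -0.696, 0.874]
wrist_force: [0.8, -1.4, -1.2]
gripper_width: 0.0086
t 14.8 slide [0.5, -1.8, 69.6] dr [0.002, 0.001, -0.002] ee [0.4616, -0.1155, 0.2655] w 0.0086 F [0.8, -1.4, -1.2] q [-0.27, -0.54, 1.88, -0.13, 1.2, 0.23]
pose [0.4616, -0.1155, 0.2655] [2.7784, -0.6959, 0.8742] q [-0.27, -0.54, 1.88, -0.13, 1.2, 0.23]
camera_head [([0.3644, -0.0016, 0.0999], 0.86), ([0.6151, -0.1803, 0.1], 0.77), ([0.4878, -0.0477, 0.0991], 0.67)]
fine_insert [([0.5073, -0.1204, 0.2854], 0.97), ([0.4353, -0.1597, 0.0272], 0.17)]
scene camera_head [([0.4814, -0.0352, 0.0926], 0.93), ([0.6113, -0.1865, 0.0928], 0.88), ([0.3541, 0.0182, 0.0954], 0.67)]
scene fine_insert [([0.5118, -0.1102, 0.2836], 0.68)]
top camera_head [([0.4887, -0.0508, 0.099], 0.9), ([0.6171, -0.1998, 0.094], 0.67), ([0.3695, 0.0082, 0.1035], 0.65)]
top fine_insert [([0.5123, -0.1404, 0.296], 0.94), ([0.5776, -0.3909, 0.0923], 0.35)]
```

View pics/m5.png

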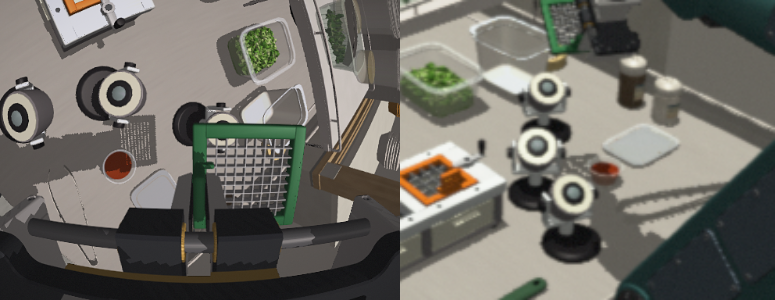

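```bash
python3 -m creep '[{"slide":[0,0,4],"dr":[0,0,0],"jaw":0},{"slide":[0,-1,12],"dr":[0,0,0],"jaw":0},{"slide":[0,-1,22],"dr":[0,0,0],"jaw":0},{"slide":[0,-1,34],"dr":[0,0,0],"jaw":0},{"slide":[0,-1,46],"dr":[0,0,0],"jaw":0},{"slide":[0,-1,57],"dr":[0,0,0],"jaw":0},{"slide":[0,-1,65],"dr":[0,0,0],"jaw":0},{"slide":[0,-1,69],"dr":[0,0,0],"jaw":0}]'
python3 - <<'E'
from h import *
s=r.observe();p,R=goal(np.array([.6155,-.1955,.096]),np.radians(152),.15,np.radians(-28));go(p,R)
look('pics/w6.png',['camera_head','fine_insert','sauce_cup'])
# overlay of expected insert frame (upper side outer corners) and tab top, by the measured pose
from scipy.optimize import fsolve
m=eyes.camera_model('wrist');K=m['intrinsics'];T=np.linalg.inv(m['tool_from_camera'])
def px(q):
  c=T[:3,:3]@np.array(q)+T[:3,3];th=np.arctan2(np.hypot(c[0],c[1]),c[2]);f=K[0][0]*th/np.hypot(c[0],c[1]);return c[:2]*f+[K[0][2],K[1][2]]
a=cv2.imread('pics/w6.png');o=np.array([.0445,0,.0187-.012])
for z,col in((0,(0,0,255)),):
  e=[]
  for A,B in[((-1,-1),(1,-1)),((1,-1),(1,1)),((1,1),(-1,1)),((-1,1),(-1,-1))]:
    e+=[px(o+np.r_[.05*(np.array(A)*(1-k)+np.array(B)*k),0]) for k in np.linspace(0,1,15)]
  cv2.polylines(a,[np.int32(np.round(np.array(e)*16))],True,col,1,cv2.LINE_AA,4)
cv2.imwrite('pics/w6o.png',cv2.resize(a[100:340,180:440],None,fx=2.4,fy=2.4,interpolation=cv2.INTER_CUBIC))
E
```

```text
t: 16.25
ee_pos: [0.4982, -0.1318, 0.2091]
tool_rot: [2.78, -0.692, 0.875]
wrist_force: [-0.2, -1.6, -0.3]
gripper_width: 0.0087
t 16.25 slide [-0.0, 1.2, 0.6] dr [0.0, 0.001, 0.001] ee [0.4982, -0.1318, 0.2091] w 0.0087 F [-0.2, -1.6, -0.3] q [-0.29, -0.43, 1.93, -0.13, 1.05, 0.23]
pose [0.4982, -0.1318, 0.2091] [2.7804, -0.6921, 0.8751] q [-0.29, -0.43, 1.93, -0.13, 1.05, 0.23]
camera_head [([0.3862, -0.0119, 0.0925], 0.89), ([0.4881, -0.0456, 0.1005], 0.76), ([0.6078, -0.2002, 0.0975], 0.69)]
fine_insert [([0.5441, -0.1379, 0.2312], 0.6)]
sauce_cup [([0.4338, -0.1614, 0.0206], 0.63), ([0.522, 0.0455, 0.0993], 0.51)]
```

View pics/w6o.png

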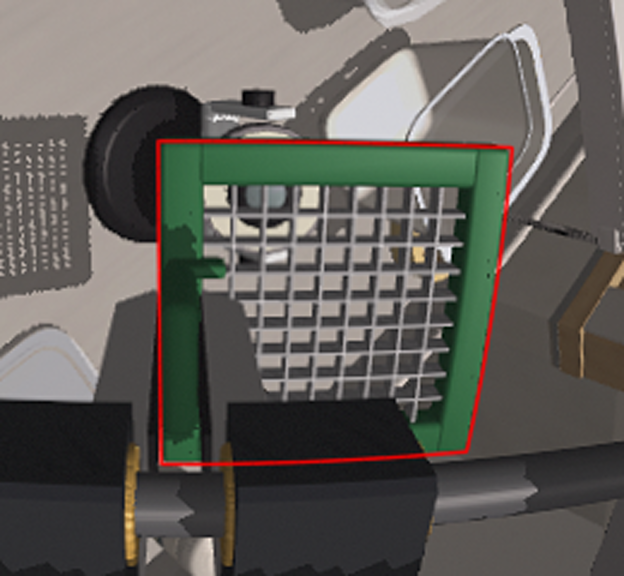

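The red outline predicted from the measured pose sits on the green frame, so the insert hasn't slipped. The lens shows through the grid at about (290,180) in the full picture. The fork line runs parallel to the tool's y axis, which agrees with the yaw I used. One last ray check on the lens, and then I'll hand in.

```bash
python3 -m creep '[{"slide":[0,1,0.5],"dr":[0,0,0],"jaw":0},{"slide":[0,1,0.5],"dr":[0,0,0],"jaw":0},{"slide":[0,1,0.5],"dr":[0,0,0],"jaw":0},{"slide":[0,1,0.5],"dr":[0,0,0],"jaw":0},{"slide":[0,1,0.5],"dr":[0,0,0],"jaw":0},{"slide":[0,1,0.5],"dr":[0,0,0],"jaw":0},{"slide":[0,1,0.5],"dr":[0,0,0],"jaw":0},{"slide":[0,1,0.5],"dr":[0,0,0],"jaw":0}]'
python3 - <<'E'
from h import *
P=[.4982,-.1318,.2091];V=[2.7804,-.6921,.8751]
print('lens',at((290.4,180),.101,P,V),'expected',[.6125,-.1939])
a=at((287.5,141),.085,P,V);b=at((289,207),.085,P,V);d=a-b;print('fork yaw',np.degrees(np.arctan2(d[0],-d[1])),np.linalg.norm(d))
s=r.observe();print(s['t'],np.abs(s['joint_vel']).max(),s['gripper_width'])
E
```

```text
t: 17.45
ee_pos: [0.498, -0.1327, 0.2098]
tool_rot: [2.78, -0.692, 0.877]
wrist_force: [-0.8, 1.0, -1.3]
gripper_width: 0.0085
lens [ 0.61131271 -0.19122261  0.101     ] expected [0.6125, -0.1939]
fork yaw 155.785643818213 0.08501455839518311
17.45 0.002087761989874823 0.008524011220247256
```

Lens position agrees within 3 mm and yaw within about 4°, both well inside tolerance.

```bash
python3 -c "
from rig import job
print(job.job_done())"
```

```text
the job is handed in; nothing more can be done
None
```

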